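# Roll the lapping disc from its storage slot into the saddle

## Task

Roll the aluminium lapping disc on its rim out of its storage slot and along the bench, over the low bar into the saddle, and leave it standing upright there by itself. Its two faces are lapped, so touch it only on its rim, with a light hand; roll it rather than drag it, do not lift it off the bench or let it fall over, and leave the other things where they are.

Things in the scene. Friction and masses are not known exactly. Their poses are not given: they have to be found in the camera images.
- slot: Fixed grey storage slot, floor is the bench: two side walls 140 mm long, 80 mm high, 12 mm thick, 25 mm apart, closed at the rear, open at the front and top. Origin on the bench in the middle of the open front; x points out of the front along the lane to the saddle, y across, z up. Walls span x = -140 mm to 0. The disc's top stands 30 mm above them.
- saddle: Fixed metal saddle straight ahead of the slot, 65 to 100 mm from its front. Origin on the bench under where the seated disc's centre belongs; axes as the slot's. Round entry bar (12 mm thick) across it at x = -30.5 mm, to be rolled over: screws set it 4 to 7.5 mm high, how high is not known; stop bar 12 mm high at x = 38.5 mm; side strips 10 mm high, 46 mm apart inside. Seated, the disc stands on the bench between the bars, 0 to 10 mm of play to the rear.
- disc_center (a point): Centre of the solid aluminium disc standing on its rim, 55 mm above the bench. Diameter 110 mm, rim a plain tread 20 mm wide; the lapped faces (102 mm diameter) stand 1.5 mm proud of it each side. 0.4 to 0.7 kg. It starts at the rear of the slot with no room for a finger behind it. y axis: its axle, level and across the slot; x and z turn as it rolls.
- disc: The same disc, same origin and axes. A finger pressed on top of the rim with 5 to 12 N (over 24 N is too hard) and moved along rolls it without slip, its centre going about half as far as the finger: several strokes are needed. It stays where it is stopped on the level. On the open bench it topples if pressed over 8 mm off the tread's middle. Let go half-way up the bar, it rolls back.
- disc_mark (a point): Black dot on the disc's faces, 40 mm from its centre; this point is at mid-thickness. At the start it is on the rear side, 14 mm lower than the disc's centre; when the disc has rolled forward about 105 mm the dot stands at the top.
- bottle_mid (a point): Bystander: middle of an amber glass bottle, 56 mm in diameter and 120 mm high, beyond the lane. Leave it alone.
- mount_mid (a point): Bystander: middle of a small black specimen mount, 32 mm in diameter and 22 mm high, left of the lane. Leave it alone.
- tray_mid (a point): Bystander: middle of a grey plastic tray 100 by 150 mm, 30 mm high, to the right of the lane. Leave it alone.

How it is judged:
On the way, in this order (a step that is already met when the one before it is completed fails the run):
1. the disc has been rolled so far, without dragging, that its dot comes over the top (height (world z) of disc_mark above 0.089 m), for 0.05 s.
2. the disc stands in the saddle (x of disc_center in the frame of saddle between -0.013 and 0.006 m and y of disc_center in the frame of saddle between -0.013 and 0.013 m and height (world z) of disc_center between 0.052 and 0.0565 m and angle between disc's own y axis and vertical above 1.48 rad), for 0.2 s.
At the end, for the whole second after the job is handed in: The disc stands still and upright (axle within 5 degrees of level) on the bench between the saddle's bars, its centre within 6 mm of the seat's centre along the lane and 13 mm across it; on the way its dot came over the top (34 mm above the disc's centre) (all of step 2 and linear speed of disc below 0.01 m/s and angular speed of disc below 0.1 rad/s); the robot touches nothing.
It fails at once if the disc falls over (its axle tips more than 30 degrees) (angle between disc's own y axis and vertical below 1.05 rad).
It fails at once if the disc is lifted off the bench (centre above 72 mm) (height (world z) of disc_center above 0.072 m).
It fails at once if the fingers touch a lapped face (over 1 N) (contact force between the fingers and disc_c1 above 1 N or contact force between the fingers and disc_c2 above 1 N).
It fails at once if the robot presses the disc with more than 24 N (contact force between any of the fingers, the arm and disc above 24 N).
It fails at once if a bystander is moved more than 20 mm (distance of any of bottle_mid, mount_mid, tray_mid from where it was at the start of the episode above 0.02 m).
It also fails if it takes over 72 s, if anything falls off the work surface, if the arm or the gripper's body presses on something with over 40 N, if the wrist force passes 120 N, or if a joint passes its speed limit or range.

## Robot

A 7-joint arm with a two-finger parallel gripper is mounted at the origin on the work surface. World frame = base frame: x ahead of the robot, y to its left, z up, the work surface at z = 0. Lengths are in m, angles in rad, forces in N, time in s.
With the tool pointing down it reaches from about 0.425 to 0.925 m from the base axis. Payload 6.8 kg.
Tool frame: the origin (TCP) lies on the front face of the gripper's body, between the roots of the fingers; the fingertips stand 73 mm ahead of it and the grasp point (between the pads) lies 54 mm ahead of it; z points along the fingers, y is the line along which they close (so a half turn about z gives the same grasp; the last joint's range is limited). The gripper opens to 85 mm and grips with 20 to 120 N. Pads are 22 mm wide; open, the fingers measure 114 mm over their backs; the gripper's body (76 mm by 85 mm) begins 54 mm behind the grasp point. The pads swing forward as they close: fully open they stand 13 mm farther back than shut.
Start: joints at [-1.365, 0.477, 0.022, 1.555, -0.011, 1.109, -0.083], TCP at [0.208, 0.642, 0.304] pointing down, gripper open.
Joint ranges: [-2.96, 2.96], [-0.34, 2.1], [-1.41, 1.46], [0.24, 2.44], [-1.37, 4.51], [0.17, 1.92], [-2.96, 2.96]. Speed limits (rad/s): [2.39, 2.39, 3.14, 3.14, 3.14, 3.14, 3.14].

## Interface

Orientations are given as a unit quaternion [w, x, y, z].
In Python, from station import bot, optics gives the robot as it stands.
- The arm moves only by the tool drive_tool, never from a script. Its argument "deltas" is a list of rows, each an object with "gripper": the closure in counts, from 0 (fully open) to 255 (shut); "offset": the shift along the tool's x, y, z in units of 1000 mm (1.0 is 1000 mm), a list of three; "angular": the turn, a rotation vector about the tool's x, y, z in units of 45 degrees (1.0 is 45 degrees), a list of three. In form: [{"gripper": gripper, "offset": [dx, dy, dz], "angular": [rx, ry, rz]}, ...]. A call has 1 to 5 rows; each row is the pose to reach, as a shift and turn from the pose commanded when the call began, along the tool's axes at that moment; what a row does not reach only later rows make up. A row lasts 1/10 s, in which the tool goes at most 50 mm and 8.59 degrees, less where a joint would pass 70% of its speed; a pose out of reach is approached as far as the arm can. A call with a number of a shift or a turn outside -1 to 1 is refused whole. A call with a gripper value outside its range is refused whole. The fingers move at their own pace and stop on an object; "grip_force" is the grip in N (left out, the last holds). Time passes only in rows, so rows that repeat a pose let the fingers close. It gives the time, the measured TCP pose, the force, the opening and the grip force at its end, in the units of the state.
- bot.get_obs(): the state, without advancing time (a new reading comes with each control period).
- optics.read_camera(name): name is "scene" or "side" or "wrist"; returns the picture (420x560x3 uint8, blue, green, red); there is no depth.
- optics.camera_model(name): a dict with "fx", "fy", "cx", "cy" (pixels), "cam_to_world" (4x4, takes a point from camera to world coordinates). Camera axes: x right, y up, looking along -z (the intrinsics and any distortion apply to the point x, -y, -z); pixel columns grow to the right and rows downward; lengths in m; the calibration is good to about 2 mm. A picture is of the moment at which its call begins: read the wrist's pose just before it. camera_model takes no time and is no camera call; for the wrist camera it gives the pose at the moment of the call.
- bot.hand_in(): hands the job in; it is judged then, once.
The state is a dict: "t": time; "q": joint angles; "joint_vel": joint speeds; "joint_torque": joint torques, N m; "eef_pos": TCP position; "tool_rot": TCP orientation; "contact_force": force on the tool from outside, world axes, zero at the start; "torque": the same for the moment, N m; "gripper_width": opening from 0.0 (shut) to 1.0 (fully open); "grasp_force": force on a finger pad.
Only numpy, scipy, OpenCV 4.12 (cv2) and the standard library are available. Lean on these libraries where they do the work, as an engineer would, in place of code of your own. Each camera call takes 0.05 s, during which the arm holds its last target. There are 200 camera calls.

## Working session

There is one attempt and no reset: what is moved stays moved. The work goes in short steps, Python scripts to look and compute and a tool call to move; the robot and the scene stay as the last step left them, time stands still between calls to the robot, and variables do not carry over. Pictures are saved under pics/ and viewed, at most 10 in all, crops included, and the job is handed in when it is done.

Besides the shell and the picture viewer there is one more tool, called after "Emit:" as name([rows], argument=value, ...), one row to a line, values as JSON. drive_tool: Moves the arm, as the interface text tells. Its arguments: {"type":"object","properties":{"deltas":{"type":"array"},"grip_force":{"type":"number"}},"required":["deltas"]}

```bash
mkdir -p pics; cat > h.py <<'E'
import numpy as np, cv2
from station import bot, optics
def ray(m,u,v):
    T=np.array(m["cam_to_world"]); d=T[:3,:3]@np.array([(u-m["cx"])/m["fx"],-(v-m["cy"])/m["fy"],-1]); return T[:3,3],d
def plane(m,u,v,z):
    o,d=ray(m,u,v); return o+d*(z-o[2])/d[2]
def tri(m1,p1,m2,p2):
    o1,d1=ray(m1,*p1);o2,d2=ray(m2,*p2)
    s=np.linalg.lstsq(np.c_[d1,-d2],o2-o1,rcond=None)[0]
    a,b=o1+s[0]*d1,o2+s[1]*d2
    return (a+b)/2,np.linalg.norm(a-b)
def proj(m,P):
    T=np.array(m["cam_to_world"]); c=T[:3,:3].T@(np.array(P)-T[:3,3])
    return m["cx"]+m["fx"]*c[0]/-c[2], m["cy"]-m["fy"]*c[1]/-c[2]
E
python3 - <<'E'
from h import *
s=bot.get_obs(); print({k:np.round(s[k],3) for k in s})
ims=[]
for n in("scene","side"):
    im=optics.read_camera(n); m=optics.camera_model(n); print(n,{k:np.round(v,3).tolist() for k,v in m.items()})
    cv2.imwrite(f"pics/{n}0.png",im)
E
```

```text
{'t': np.float64(0.0), 'q': array([-1.365,  0.478,  0.022,  1.556, -0.011,  1.109, -0.083]), 'joint_vel': array([ 0.001, -0.001,  0.001,  0.   ,  0.   , -0.001, -0.001]), 'joint_torque': array([ 1.0000e-03, -5.9646e+01,  1.6080e+00, -2.8119e+01,  1.2000e-02,
        9.0000e-03, -0.0000e+00]), 'eef_pos': array([0.208, 0.642, 0.303]), 'tool_rot': array([-0.   ,  0.156,  0.988, -0.001]), 'contact_force': array([-0.786,  0.081, -0.672]), 'torque': array([0.023, 0.043, 0.001]), 'grasp_force': np.float64(0.0), 'gripper_width': np.float64(0.998)}
scene {'fx': 398.985, 'fy': 398.985, 'cx': 276.499, 'cy': 204.926, 'cam_to_world': [[-0.216, -0.8, 0.559, 1.13], [0.976, -0.176, 0.124, 0.08], [-0.001, 0.573, 0.82, 0.785], [0.0, 0.0, 0.0, 1.0]]}
side {'fx': 395.746, 'fy': 395.746, 'cx': 276.092, 'cy': 209.906, 'cam_to_world': [[0.952, 0.18, -0.247, 0.412], [-0.305, 0.509, -0.805, -0.706], [-0.019, 0.842, 0.54, 0.523], [0.0, 0.0, 0.0, 1.0]]}
```

View pics/scene0.png

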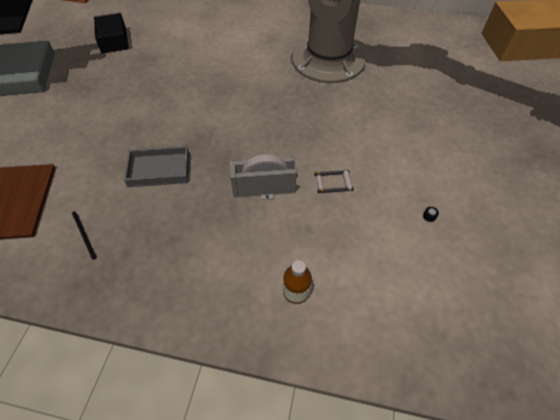

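View pics/side0.png

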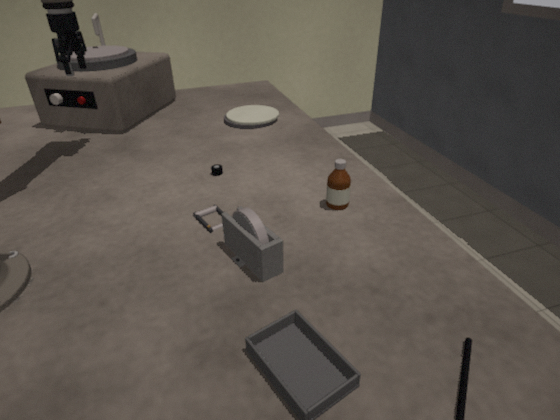

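The scene view shows the slot at about (265,178) with the disc's rim standing out of it, and the saddle at (335,181). The lane runs to the right, about world +y. The side view shows the slot at (252,245) and the saddle at (210,217). Next I'll zoom in on both.

```bash
python3 - <<'E'
from h import *
a=cv2.imread("pics/scene0.png")[140:215,222:362]; b=cv2.imread("pics/side0.png")[195:285,180:300]
A=cv2.resize(a,None,fx=5,fy=5,interpolation=cv2.INTER_CUBIC);cv2.imwrite("pics/a.png",A)
cv2.imwrite("pics/b.png",cv2.resize(b,None,fx=6,fy=6,interpolation=cv2.INTER_CUBIC))
E
```

```text
(no output)
```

View pics/a.png

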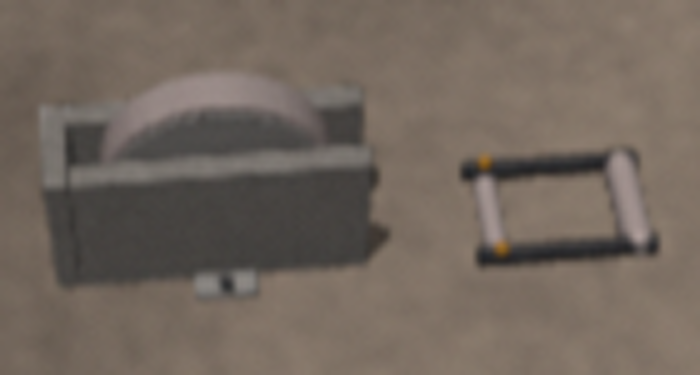

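View pics/b.png

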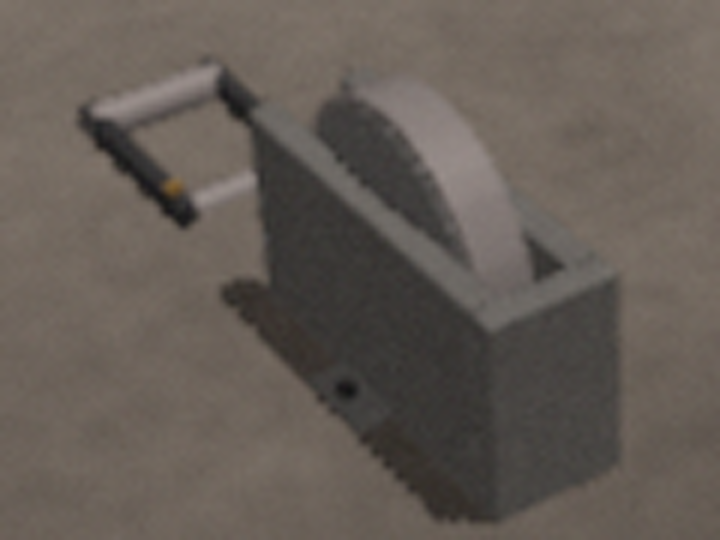

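The slot's near wall is clean at (62,285)-(370,262) in the scene crop, and the saddle bars and strips are visible at x 465-655. In the side crop the saddle is partly hidden behind the slot. I'll compute the lane from these points.

```bash
python3 - <<'E'
from h import *
ma,mb=optics.camera_model("scene"),optics.camera_model("side")
A=lambda x,y:(222+(x+.5)/5-.5,140+(y+.5)/5-.5)
B=lambda x,y:(180+(x+.5)/6-.5,195+(y+.5)/6-.5)
f=lambda m,p,z:plane(m,*p,z)
def show(n,p,q):
    d=q-p; print(n,np.round(p,4),np.round(q,4),"len",round(np.linalg.norm(d),4),"ang",round(np.degrees(np.arctan2(d[1],d[0])),2))
show("nearwall bottom A",f(ma,A(65,285),0),f(ma,A(368,263),0))
show("nearwall top inner A",f(ma,A(68,167),.08),f(ma,A(370,148),.08))
show("nearwall top outer A",f(ma,A(70,186),.08),f(ma,A(373,168),.08))
show("farwall top outer A",f(ma,A(42,106),.08),f(ma,A(362,88),.08))
show("strip up A",f(ma,A(465,170),.008),f(ma,A(633,158),.008))
show("strip lo A",f(ma,A(482,256),.008),f(ma,A(655,242),.008))
show("stop A",f(ma,A(622,155),.008),f(ma,A(640,243),.008))
show("entry A",f(ma,A(486,168),.004),f(ma,A(500,248),.004))
show("leftwall top outer B",f(mb,B(492,328),.08),f(mb,B(258,112),.08))
show("rear top B",f(mb,B(492,328),.08),f(mb,B(618,272),.08))
show("rear bottom B",f(mb,B(492,520),.0),f(mb,B(618,468),.0))
show("stop B",f(mb,B(92,113),.008),f(mb,B(212,68),.008))
show("strip B",f(mb,B(188,212),.008),f(mb,B(92,118),.008))
# disc rim top via tri: arc apex
print(proj(ma,[0,0,0]))
E
```

```text
nearwall bottom A [ 0.592  -0.1435  0.    ] [ 0.5471 -0.0019  0.    ] len 0.1485 ang 107.59
nearwall top inner A [ 0.5823 -0.1377  0.08  ] [ 0.5415 -0.0051  0.08  ] len 0.1386 ang 107.09
nearwall top outer A [ 0.5928 -0.1337  0.08  ] [ 0.5529 -0.0016  0.08  ] len 0.1381 ang 106.8
farwall top outer A [ 0.5494 -0.1596  0.08  ] [ 0.5062 -0.0157  0.08  ] len 0.1502 ang 106.69
strip up A [0.4853 0.0355 0.008 ] [0.4593 0.117  0.008 ] len 0.0856 ang 107.66
strip lo A [0.537  0.0523 0.008 ] [0.5103 0.1337 0.008 ] len 0.0856 ang 108.17
stop A [0.4586 0.1114 0.008 ] [0.5124 0.1266 0.008 ] len 0.056 ang 15.76
entry A [0.4784 0.0454 0.004 ] [0.5271 0.0601 0.004 ] len 0.0509 ang 16.72
leftwall top outer B [ 0.5496 -0.1614  0.08  ] [ 0.5065 -0.0208  0.08  ] len 0.147 ang 107.07
rear top B [ 0.5496 -0.1614  0.08  ] [ 0.5941 -0.1474  0.08  ] len 0.0466 ang 17.38
rear bottom B [ 0.5475 -0.1575  0.    ] [ 0.5933 -0.1472  0.    ] len 0.0469 ang 12.65
stop B [0.4589 0.1119 0.008 ] [0.5105 0.1295 0.008 ] len 0.0545 ang 18.83
strip B [0.4836 0.0315 0.008 ] [0.4584 0.1082 0.008 ] len 0.0808 ang 108.13
(np.float64(327.9486521041404), np.float64(59.35412818813259))
```

Emit:
drive_tool([
  {"gripper": 255,"offset": [-0.48,-0.488,0],"angular": [0,0,-0.78]},
  {"gripper": 255,"offset": [-0.48,-0.488,0],"angular": [0,0,-0.78]},
  {"gripper": 255,"offset": [-0.48,-0.488,0],"angular": [0,0,-0.78]},
  {"gripper": 255,"offset": [-0.48,-0.488,0],"angular": [0,0,-0.78]},
  {"gripper": 255,"offset": [-0.48,-0.488,0],"angular": [0,0,-0.78]},
], grip_force=30)

```text
t: 0.6
eef_pos: [0.3206, 0.4162, 0.3036]
tool_rot: [-0.0, -0.151, 0.989, -0.0]
contact_force: [0.6, 0.0, 0.3]
gripper_width: 0.144
grasp_force: 0.0
```

```bash
cat >> h.py <<'E'
from scipy.spatial.transform import Rotation as Ro
def to(target,yaw_y):
    "offset and angular to TCP target with tool y at yaw_y deg, pointing down"
    s=bot.get_obs(); w=s["tool_rot"]; R=Ro.from_quat([w[1],w[2],w[3],w[0]])
    a=np.radians(yaw_y); y=np.array([np.cos(a),np.sin(a),0]); z=np.array([0,0,-1.]); G=Ro.from_matrix(np.c_[np.cross(y,z),y,z])
    print("t",round(float(s["t"]),2),"pos",np.round(s["eef_pos"],4),"F",np.round(s["contact_force"],2),"offset",np.round(R.inv().apply(np.array(target)-s["eef_pos"]),4),"ang",np.round(np.degrees((R.inv()*G).as_rotvec())/45,3))
E
python3 -c "
from h import *
to([.515,.03,.303],107.2)"
```

```text
t 0.6 pos [0.3206 0.4162 0.3036] F [0.6  0.04 0.26] offset [-0.0702 -0.4267  0.0007] ang [-0.    -0.001  0.004]
```

Emit:
drive_tool([
  {"gripper": 255,"offset": [-0.07,-0.427,0],"angular": [0,0,0]},
  {"gripper": 255,"offset": [-0.07,-0.427,0],"angular": [0,0,0]},
  {"gripper": 255,"offset": [-0.07,-0.427,0],"angular": [0,0,0]},
  {"gripper": 255,"offset": [-0.07,-0.427,0],"angular": [0,0,0]},
  {"gripper": 255,"offset": [-0.07,-0.427,0],"angular": [0,0,0]},
])

```text
t: 1.1
eef_pos: [0.4317, 0.1925, 0.3039]
tool_rot: [-0.0, -0.149, 0.989, 0.0]
contact_force: [0.8, 0.8, 0.2]
gripper_width: 0.002
grasp_force: 0.0
```

```bash
python3 -c "
from h import *
to([.515,.03,.303],107.2)"
```

```text
t 1.1 pos [0.4317 0.1925 0.3039] F [0.79 0.85 0.22] offset [-0.0318 -0.1798  0.0008] ang [ 0.    -0.    -0.002]
```

Emit:
drive_tool([
  {"gripper": 255,"offset": [-0.032,-0.18,0],"angular": [0,0,0]},
  {"gripper": 255,"offset": [-0.032,-0.18,0],"angular": [0,0,0]},
  {"gripper": 255,"offset": [-0.032,-0.18,0],"angular": [0,0,0]},
  {"gripper": 255,"offset": [-0.032,-0.18,0],"angular": [0,0,0]},
  {"gripper": 255,"offset": [-0.032,-0.18,0],"angular": [0,0,0]},
])

```text
t: 1.6
eef_pos: [0.5162, 0.0266, 0.3038]
tool_rot: [0.0, -0.145, 0.989, -0.001]
contact_force: [-0.0, 0.2, -0.4]
gripper_width: 0.002
grasp_force: 0.0
```

```bash
python3 - <<'E'
from h import *
to([.515,.03,.303],107.2)
m=optics.camera_model("wrist"); im=optics.read_camera("wrist"); cv2.imwrite("pics/w0.png",im)
import pickle; pickle.dump(m,open("w0.pkl","wb")); print({k:np.round(v,3).tolist() for k,v in m.items()})
E
```

```text
t 1.6 pos [0.5162 0.0266 0.3038] F [-0.05  0.23 -0.41] offset [0.0002 0.0036 0.0008] ang [-0.003 -0.    -0.012]
{'fx': 352.388, 'fy': 352.388, 'cx': 281.42, 'cy': 208.747, 'cam_to_world': [[-0.287, -0.919, -0.272, 0.447], [0.958, -0.275, -0.079, 0.005], [-0.002, -0.283, 0.959, 0.375], [0.0, 0.0, 0.0, 1.0]]}
```

View pics/w0.png

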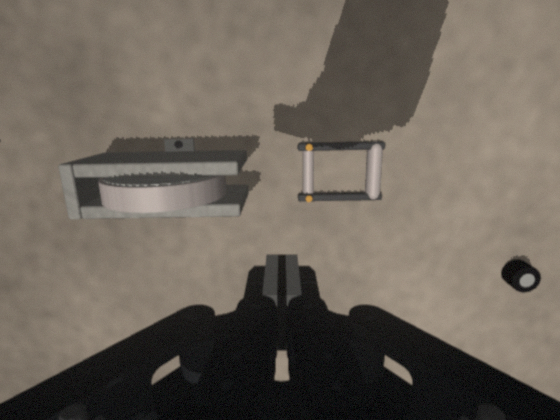

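The wrist view shows the slot's inner wall edges at rows of about 176 and 205, with the slot front at column about 240. The saddle's entry bar is at column 308, its stop bar at 374, and its strips at rows 146 and 197.

```bash
python3 - <<'E'
from h import *
import pickle; m=pickle.load(open("w0.pkl","rb")); im=cv2.imread("pics/w0.png")
cv2.imwrite("pics/wc.png",cv2.resize(im[130:230,55:255],None,fx=4,fy=4,interpolation=cv2.INTER_CUBIC))
u=np.array([np.cos(np.radians(107.2)),np.sin(np.radians(107.2)),0]);n=np.array([-u[1],u[0],0])
for nm,x,y,z in [("entry up",308,149,.005),("entry lo",309,195,.005),("stop up",375,147,.008),("stop lo",373,196,.008),("strip up l",301,146,.01),("strip up r",383,146,.01),("strip lo l",301,197,.01),("strip lo r",381,197,.01)]:
    p=plane(m,x,y,z); print(nm,np.round(p,4),"along",np.round(p@u,4),"lat",np.round(p@n,4))
E
```

```text
entry up [0.4813 0.0433 0.005 ] along -0.101 lat -0.4726
entry lo [0.528  0.0595 0.005 ] along -0.0993 lat -0.522
stop up [0.4593 0.1085 0.008 ] along -0.0322 lat -0.4708
stop lo [0.5087 0.1251 0.008 ] along -0.0309 lat -0.5229
strip up l [0.48  0.035 0.01 ] along -0.1085 lat -0.4689
strip up r [0.4559 0.1154 0.01  ] along -0.0246 lat -0.4696
strip lo l [0.5314 0.0512 0.01  ] along -0.1082 lat -0.5228
strip lo r [0.5069 0.133  0.01  ] along -0.0228 lat -0.5236
```

View pics/wc.png

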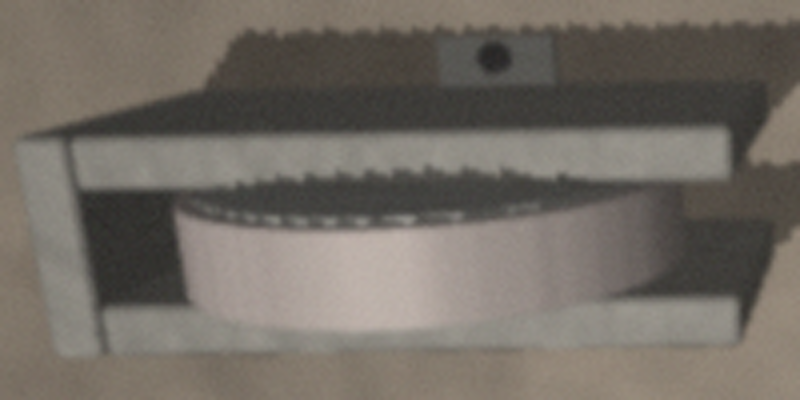

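The crop shows the wall's top faces with inner edges (80,190)-(730,180) and (105,308)-(740,298). The tread's edges at the top are at about (380,231) and (380,330).

```bash
python3 - <<'E'
from h import *
import pickle; m=pickle.load(open("w0.pkl","rb"))
u=np.array([np.cos(np.radians(107.2)),np.sin(np.radians(107.2)),0]);n=np.array([-u[1],u[0],0])
for nm,x,y,z in [("uo r",72,138,.08),("uo f",730,125,.08),("ui r",80,190,.08),("ui f",730,180,.08),("li r",105,308,.08),("li f",740,298,.08),("lo r",100,355,.08),("lo f",740,345,.08),("disc u",380,231,.11),("disc l",380,330,.11),("disc u2",280,226,.11),("disc l2",280,326,.11)]:
    p=plane(m,55+(x+.5)/4-.5,130+(y+.5)/4-.5,z); print(nm,np.round(p,4),"along",np.round(p@u,4),"lat",np.round(p@n,4))
E
```

```text
uo r [ 0.5431 -0.1503  0.08  ] along -0.3041 lat -0.4744
uo f [ 0.5007 -0.0184  0.08  ] along -0.1656 lat -0.4729
ui r [ 0.5538 -0.1472  0.08  ] along -0.3044 lat -0.4855
ui f [ 0.512  -0.0154  0.08  ] along -0.1662 lat -0.4846
li r [ 0.5785 -0.1387  0.08  ] along -0.3036 lat -0.5116
li f [ 0.5366 -0.0068  0.08  ] along -0.1652 lat -0.5106
lo r [ 0.5896 -0.1383  0.08  ] along -0.3065 lat -0.5223
lo f [ 0.5469 -0.0041  0.08  ] along -0.1656 lat -0.5213
disc u [ 0.5343 -0.0754  0.11  ] along -0.23 lat -0.4882
disc l [ 0.554  -0.0717  0.11  ] along -0.2323 lat -0.5081
disc u2 [ 0.5389 -0.094   0.11  ] along -0.2491 lat -0.487
disc l2 [ 0.5589 -0.0907  0.11  ] along -0.2519 lat -0.5071
```

```bash
cat >> h.py <<'E'
U=np.array([np.cos(np.radians(107.2)),np.sin(np.radians(107.2)),0]);N=np.array([-U[1],U[0],0])
def go(s,l,z): to(s*U+l*N+[0,0,z],107.2)
def where():
    s=bot.get_obs();p=s["eef_pos"];print("s",round(p@U,4),"l",round(p@N,4),"ztip",round(p[2]-.073,4))
E
python3 -c "
from h import *
go(-.276,-.4973,.200);where()"
```

```text
t 1.65 pos [0.5153 0.0295 0.3036] F [0.04 1.37 0.08] offset [ 0.0026 -0.1518  0.1037] ang [-0.001 -0.001 -0.008]
s -0.1242 l -0.501 ztip 0.2306
```

Emit:
drive_tool([
  {"gripper": 255,"offset": [0.003,-0.152,0.08],"angular": [0,0,-0.008]},
  {"gripper": 255,"offset": [0.003,-0.152,0.08],"angular": [0,0,-0.008]},
  {"gripper": 255,"offset": [0.003,-0.152,0.08],"angular": [0,0,-0.008]},
  {"gripper": 255,"offset": [0.003,-0.152,0.104],"angular": [0,0,-0.008]},
  {"gripper": 255,"offset": [0.003,-0.152,0.104],"angular": [0,0,-0.008]},
])

```text
t: 2.15
eef_pos: [0.5544, -0.1158, 0.1957]
tool_rot: [-0.004, -0.15, 0.989, 0.0]
contact_force: [-0.3, 1.1, -0.1]
gripper_width: -0.004
grasp_force: 0.0
```

Emit:
drive_tool([
  {"gripper": 255,"offset": [0,0,0.004],"angular": [0,0,0]},
  {"gripper": 255,"offset": [0,0,0.008],"angular": [0,0,0]},
  {"gripper": 255,"offset": [0,0,0.012],"angular": [0,0,0]},
  {"gripper": 255,"offset": [0,0,0.015],"angular": [0,0,0]},
  {"gripper": 255,"offset": [0,0,0.015],"angular": [0,0,0]},
])

```text
t: 2.65
eef_pos: [0.5568, -0.1134, 0.185]
tool_rot: [0.0, -0.152, 0.988, 0.0]
contact_force: [-0.4, 0.2, -0.2]
gripper_width: 0.002
grasp_force: 0.0
```

```bash
python3 -c "
from h import *
go(-.276,-.4973,.1797);where()"
```

```text
t 2.65 pos [ 0.5568 -0.1134  0.185 ] F [-0.39  0.16 -0.23] offset [ 0.0011 -0.003   0.0053] ang [0.    0.    0.008]
s -0.273 l -0.4984 ztip 0.112
```

Emit:
drive_tool([
  {"gripper": 255,"offset": [0.001,-0.001,0.001],"angular": [0,0,0.004]},
  {"gripper": 255,"offset": [0.001,-0.001,0.002],"angular": [0,0,0.004]},
  {"gripper": 255,"offset": [0.001,-0.001,0.003],"angular": [0,0,0.004]},
  {"gripper": 255,"offset": [0.001,-0.001,0.004],"angular": [0,0,0.004]},
  {"gripper": 255,"offset": [0.001,-0.001,0.004],"angular": [0,0,0.004]},
])

```text
t: 3.15
eef_pos: [0.5561, -0.1155, 0.1807]
tool_rot: [-0.0, -0.15, 0.989, 0.0]
contact_force: [-0.3, -0.0, 0.6]
gripper_width: 0.002
grasp_force: 0.0
```

Emit:
drive_tool([
  {"gripper": 255,"offset": [0,0,0.001],"angular": [0,0,0]},
  {"gripper": 255,"offset": [0,0,0.001],"angular": [0,0,0]},
  {"gripper": 255,"offset": [0,0,0.002],"angular": [0,0,0]},
  {"gripper": 255,"offset": [0,0,0.002],"angular": [0,0,0]},
])

```text
t: 3.55
eef_pos: [0.5561, -0.1154, 0.1788]
tool_rot: [-0.0, -0.15, 0.989, 0.0]
contact_force: [-0.0, 0.3, 0.4]
gripper_width: -0.002
grasp_force: 0.0
```

Emit:
drive_tool([
  {"gripper": 255,"offset": [0,0,0.001],"angular": [0,0,0]},
  {"gripper": 255,"offset": [0,0,0.001],"angular": [0,0,0]},
  {"gripper": 255,"offset": [0,0,0.002],"angular": [0,0,0]},
  {"gripper": 255,"offset": [0,0,0.002],"angular": [0,0,0]},
])

```text
t: 3.95
eef_pos: [0.5561, -0.1154, 0.1768]
tool_rot: [-0.0, -0.15, 0.989, 0.0]
contact_force: [-0.1, -0.1, 0.8]
gripper_width: 0.002
grasp_force: 0.0
```

```bash
python3 -c "
from h import *
go(-.276,-.4973,.1757);where()"
```

```text
t 3.95 pos [ 0.5561 -0.1154  0.1768] F [-0.11 -0.06  0.83] offset [-0.0002 -0.0013  0.0011] ang [ 0.    -0.     0.002]
s -0.2747 l -0.4971 ztip 0.1038
```

Emit:
drive_tool([
  {"gripper": 255,"offset": [0,0,0.001],"angular": [0,0,0]},
  {"gripper": 255,"offset": [0,0,0.001],"angular": [0,0,0]},
])

```text
t: 4.15
eef_pos: [0.5561, -0.1154, 0.1758]
tool_rot: [-0.0, -0.15, 0.989, 0.0]
contact_force: [-0.8, 0.3, 1.1]
gripper_width: 0.002
grasp_force: 0.0
```

Emit:
drive_tool([
  {"gripper": 255,"offset": [0,0,0.001],"angular": [0,0,0]},
  {"gripper": 255,"offset": [0,0,0.001],"angular": [0,0,0]},
])

```text
t: 4.35
eef_pos: [0.5561, -0.1154, 0.1748]
tool_rot: [-0.0, -0.15, 0.989, 0.0]
contact_force: [-0.6, 1.0, 0.3]
gripper_width: 0.001
grasp_force: 0.0
```

Emit:
drive_tool([
  {"gripper": 255,"offset": [0,0,0.001],"angular": [0,0,0]},
  {"gripper": 255,"offset": [0,0,0.001],"angular": [0,0,0]},
])

```text
t: 4.55
eef_pos: [0.5561, -0.1154, 0.1738]
tool_rot: [-0.0, -0.15, 0.989, 0.0]
contact_force: [0.1, 0.1, -1.0]
gripper_width: -0.004
grasp_force: 0.0
```

Reworking the rim silhouette puts the disc's centre at s≈-0.2355, which is 14 mm further forward than I assumed. I'll lift, move forward, then descend again.

Emit:
drive_tool([
  {"gripper": 255,"offset": [0,0,-0.008],"angular": [0,0,0]},
  {"gripper": 255,"offset": [0,0.013,-0.008],"angular": [0,0,0]},
  {"gripper": 255,"offset": [0,0.013,-0.007],"angular": [0,0,0]},
  {"gripper": 255,"offset": [0,0.013,-0.006],"angular": [0,0,0]},
  {"gripper": 255,"offset": [0,0.013,-0.006],"angular": [0,0,0]},
])

```text
t: 5.05
eef_pos: [0.5521, -0.1029, 0.1797]
tool_rot: [-0.0, -0.151, 0.989, 0.0]
contact_force: [0.0, 0.3, -0.3]
gripper_width: 0.001
grasp_force: 0.0
```

Emit:
drive_tool([
  {"gripper": 255,"offset": [0,0,0.001],"angular": [0,0,0]},
  {"gripper": 255,"offset": [0,0,0.001],"angular": [0,0,0]},
])

```text
t: 5.25
eef_pos: [0.5523, -0.1034, 0.1788]
tool_rot: [-0.0, -0.15, 0.989, -0.0]
contact_force: [-0.4, 0.2, -0.2]
gripper_width: -0.001
grasp_force: 0.2
```

Emit:
drive_tool([
  {"gripper": 255,"offset": [0,0,0.001],"angular": [0,0,0]},
  {"gripper": 255,"offset": [0,0,0.001],"angular": [0,0,0]},
])

```text
t: 5.45
eef_pos: [0.5529, -0.1037, 0.1784]
tool_rot: [0.001, -0.15, 0.989, -0.0]
contact_force: [0.4, -1.5, 4.0]
gripper_width: 0.001
grasp_force: 1.9
```

Emit:
drive_tool([
  {"gripper": 255,"offset": [0,0.0075,-0.0008],"angular": [0,0,0]},
  {"gripper": 255,"offset": [0,0.015,-0.0019],"angular": [0,0,0]},
  {"gripper": 255,"offset": [0,0.0225,-0.0027],"angular": [0,0,0]},
  {"gripper": 255,"offset": [0,0.03,-0.0033],"angular": [0,0,0]},
  {"gripper": 255,"offset": [0,0.038,-0.0037],"angular": [0,0,0]},
])

```text
t: 5.95
eef_pos: [0.5415, -0.0664, 0.1825]
tool_rot: [0.001, -0.15, 0.989, -0.0]
contact_force: [-0.1, -0.7, 6.9]
gripper_width: 0.0
grasp_force: 3.4
```

```bash
python3 -c "
from h import *
go(-.276,-.4973,.1757);where()"
```

```text
t 5.95 pos [ 0.5415 -0.0664  0.1825] F [-0.15 -0.7   6.92] offset [ 0.0004 -0.0525  0.0068] ang [-0.     0.002  0.002]
s -0.2235 l -0.4976 ztip 0.1095
```

Emit:
drive_tool([
  {"gripper": 255,"offset": [0,0.009,-0.0001],"angular": [0,0,0]},
  {"gripper": 255,"offset": [0,0.018,-0.0001],"angular": [0,0,0]},
  {"gripper": 255,"offset": [0,0.027,0],"angular": [0,0,0]},
  {"gripper": 255,"offset": [0,0.036,0.0002],"angular": [0,0,0]},
  {"gripper": 255,"offset": [0,0.045,0.0007],"angular": [0,0,0]},
])

```text
t: 6.45
eef_pos: [0.528, -0.0229, 0.1817]
tool_rot: [0.001, -0.151, 0.989, 0.0]
contact_force: [-1.2, 0.6, 6.1]
gripper_width: -0.001
grasp_force: 3.6
```

```bash
python3 -c "
from h import *
go(-.276,-.4973,.1757);where()"
```

```text
t 6.45 pos [ 0.528  -0.0229  0.1817] F [-1.24  0.63  6.08] offset [ 0.0005 -0.098   0.006 ] ang [0.    0.002 0.002]
s -0.178 l -0.4976 ztip 0.1087
```

Emit:
drive_tool([
  {"gripper": 255,"offset": [0,0.006,0.0006],"angular": [0,0,0]},
  {"gripper": 255,"offset": [0,0.0125,0.0014],"angular": [0,0,0]},
  {"gripper": 255,"offset": [0,0.019,0.0024],"angular": [0,0,0]},
  {"gripper": 255,"offset": [0,0.0254,0.0036],"angular": [0,0,0]},
  {"gripper": 255,"offset": [0,0.0254,0.0036],"angular": [0,0,0]},
])

```text
t: 6.95
eef_pos: [0.52, 0.0025, 0.178]
tool_rot: [0.0, -0.151, 0.988, 0.001]
contact_force: [-2.0, 1.0, 9.3]
gripper_width: 0.0
grasp_force: 4.8
```

```bash
python3 -c "
from h import *
go(-.276,-.4973,.1757);where()"
```

```text
t 6.95 pos [0.52   0.0025 0.178 ] F [-2.05  1.    9.3 ] offset [ 0.0007 -0.1246  0.0021] ang [0.002 0.001 0.005]
s -0.1514 l -0.4975 ztip 0.105
```

Emit:
drive_tool([
  {"gripper": 255,"offset": [0,0,-0.012],"angular": [0,0,0]},
  {"gripper": 255,"offset": [0,0,-0.014],"angular": [0,0,0]},
  {"gripper": 255,"offset": [0,-0.03,-0.014],"angular": [0,0,0]},
  {"gripper": 255,"offset": [0,-0.0536,-0.014],"angular": [0,0,0]},
  {"gripper": 255,"offset": [0,-0.0536,-0.008],"angular": [0,0,0]},
])

```text
t: 7.45
eef_pos: [0.5369, -0.0546, 0.1862]
tool_rot: [0.001, -0.148, 0.989, -0.001]
contact_force: [-0.4, 0.4, -0.3]
gripper_width: -0.003
grasp_force: 0.0
```

```bash
python3 - <<'E'
from h import *
go(-.205,-.4973,.179);where()
im=optics.read_camera("scene");cv2.imwrite("pics/s1.png",cv2.resize(im[140:215,222:362],None,fx=5,fy=5,interpolation=cv2.INTER_CUBIC))
E
```

```text
t 7.45 pos [ 0.5369 -0.0546  0.1862] F [-0.36  0.36 -0.26] offset [-0.0005  0.0059  0.0072] ang [-0.003  0.003 -0.004]
s -0.2109 l -0.4968 ztip 0.1132
```

View pics/s1.png

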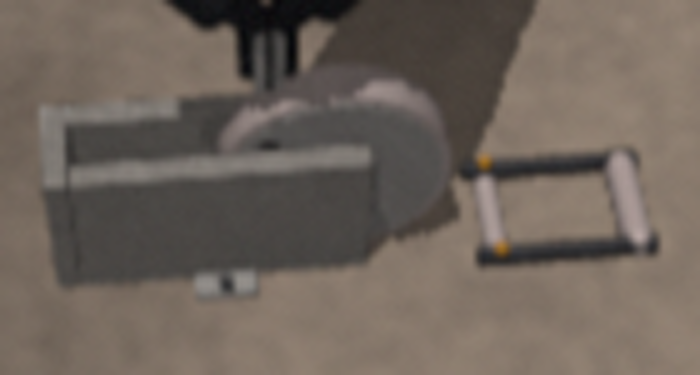

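The disc is half out of the slot and upright. Its dot is at about (268,147) in the crop, rising on the rear side.

Emit:
drive_tool([
  {"gripper": 255,"offset": [0,0,0.003],"angular": [0,0,0]},
  {"gripper": 255,"offset": [0,0,0.0045],"angular": [0,0,0]},
  {"gripper": 255,"offset": [0,0,0.0055],"angular": [0,0,0]},
  {"gripper": 255,"offset": [0,0,0.0055],"angular": [0,0,0]},
])

```text
t: 7.9
eef_pos: [0.5358, -0.0501, 0.1797]
tool_rot: [-0.0, -0.151, 0.989, 0.0]
contact_force: [-0.2, -0.6, -0.0]
gripper_width: 0.001
grasp_force: 0.0
```

Emit:
drive_tool([
  {"gripper": 255,"offset": [0,0,0.001],"angular": [0,0,0]},
  {"gripper": 255,"offset": [0,0,0.001],"angular": [0,0,0]},
])

```text
t: 8.1
eef_pos: [0.536, -0.0506, 0.1788]
tool_rot: [0.0, -0.15, 0.989, 0.0]
contact_force: [0.2, -0.1, -0.4]
gripper_width: -0.003
grasp_force: 0.1
```

Emit:
drive_tool([
  {"gripper": 255,"offset": [0,0,0.001],"angular": [0,0,0]},
  {"gripper": 255,"offset": [0,0,0.001],"angular": [0,0,0]},
])

```text
t: 8.3
eef_pos: [0.5367, -0.0511, 0.1784]
tool_rot: [0.001, -0.15, 0.989, -0.0]
contact_force: [0.1, -0.7, 3.7]
gripper_width: 0.001
grasp_force: 1.9
```

```bash
python3 -c "
from h import *
go(-.276,-.4973,.1757);where()"
```

```text
t 8.3 pos [ 0.5367 -0.0511  0.1784] F [ 0.08 -0.65  3.71] offset [ 0.0004 -0.0685  0.0028] ang [-0.001  0.002  0.002]
s -0.2075 l -0.4976 ztip 0.1054
```

Emit:
drive_tool([
  {"gripper": 255,"offset": [0,0.0075,-0.0008],"angular": [0,0,0]},
  {"gripper": 255,"offset": [0,0.015,-0.0019],"angular": [0,0,0]},
  {"gripper": 255,"offset": [0,0.0225,-0.0027],"angular": [0,0,0]},
  {"gripper": 255,"offset": [0,0.03,-0.0033],"angular": [0,0,0]},
  {"gripper": 255,"offset": [0,0.038,-0.0037],"angular": [0,0,0]},
])

```text
t: 8.8
eef_pos: [0.5252, -0.014, 0.1824]
tool_rot: [0.001, -0.15, 0.989, 0.0]
contact_force: [0.2, -1.0, 6.9]
gripper_width: -0.0
grasp_force: 3.5
```

Emit:
drive_tool([
  {"gripper": 255,"offset": [0,0.009,-0.0001],"angular": [0,0,0]},
  {"gripper": 255,"offset": [0,0.018,-0.0001],"angular": [0,0,0]},
  {"gripper": 255,"offset": [0,0.027,0],"angular": [0,0,0]},
  {"gripper": 255,"offset": [0,0.036,0.0002],"angular": [0,0,0]},
  {"gripper": 255,"offset": [0,0.045,0.0007],"angular": [0,0,0]},
])

```text
t: 9.3
eef_pos: [0.5118, 0.0294, 0.1817]
tool_rot: [0.001, -0.15, 0.989, 0.0]
contact_force: [-0.5, -0.1, 7.8]
gripper_width: -0.001
grasp_force: 3.8
```

Emit:
drive_tool([
  {"gripper": 255,"offset": [0,0.005,0.0005],"angular": [0,0,0]},
  {"gripper": 255,"offset": [0,0.01,0.001],"angular": [0,0,0]},
  {"gripper": 255,"offset": [0,0.012,0.0013],"angular": [0,0,0]},
  {"gripper": 255,"offset": [0,0.012,0.0013],"angular": [0,0,0]},
])

```text
t: 9.7
eef_pos: [0.5081, 0.0414, 0.1804]
tool_rot: [0.001, -0.151, 0.989, 0.001]
contact_force: [-0.1, 0.9, 9.7]
gripper_width: -0.002
grasp_force: 4.4
```

```bash
python3 -c "
from h import *
go(-.276,-.4973,.1757);where()"
```

```text
t 9.7 pos [0.5081 0.0414 0.1804] F [-0.09  0.89  9.67] offset [ 0.0008 -0.1653  0.0045] ang [0.001 0.002 0.004]
s -0.1107 l -0.4976 ztip 0.1074
```

Emit:
drive_tool([
  {"gripper": 255,"offset": [0,0,-0.01],"angular": [0,0,0]},
  {"gripper": 255,"offset": [0,0,-0.012],"angular": [0,0,0]},
  {"gripper": 255,"offset": [0,-0.03,-0.012],"angular": [0,0,0]},
  {"gripper": 255,"offset": [0,-0.0533,-0.012],"angular": [0,0,0]},
  {"gripper": 255,"offset": [0,-0.0533,-0.008],"angular": [0,0,0]},
])

```text
t: 10.2
eef_pos: [0.5244, -0.0144, 0.1881]
tool_rot: [0.001, -0.148, 0.989, -0.001]
contact_force: [0.3, -0.3, -0.4]
gripper_width: -0.002
grasp_force: 0.0
```

Emit:
drive_tool([
  {"gripper": 255,"offset": [0,0,0.002],"angular": [0,0,0]},
  {"gripper": 255,"offset": [0,0,0.005],"angular": [0,0,0]},
  {"gripper": 255,"offset": [0,0,0.008],"angular": [0,0,0]},
  {"gripper": 255,"offset": [0,0,0.0085],"angular": [0,0,0]},
  {"gripper": 255,"offset": [0,0,0.0085],"angular": [0,0,0]},
])

```text
t: 10.7
eef_pos: [0.5234, -0.0104, 0.1788]
tool_rot: [-0.0, -0.151, 0.989, 0.0]
contact_force: [-0.5, -0.9, 0.1]
gripper_width: 0.002
grasp_force: 0.0
```

```bash
python3 - <<'E'
from h import *
go(-.164,-.4978,.178);where()
im=optics.read_camera("scene");cv2.imwrite("pics/s2.png",cv2.resize(im[140:215,222:362],None,fx=5,fy=5,interpolation=cv2.INTER_CUBIC))
E
```

```text
t 10.7 pos [ 0.5234 -0.0104  0.1788] F [-0.45 -0.86  0.07] offset [-0.0009  0.0007  0.0008] ang [ 0.    -0.001  0.003]
s -0.1647 l -0.4969 ztip 0.1058
```

View pics/s2.png

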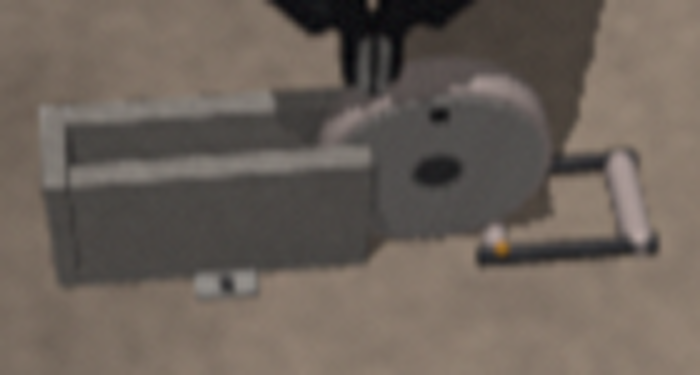

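The disc stands upright with its face centre at about (437,170), its dot at the top at (439,115), and the entry bar just ahead. Next I'll calculate the bar-crossing path.

```bash
cat > traj.py <<'E'
from h import *
# tip path for the bar crossing; disc rolls level to bar, then about the bar, then down. r=55, bar R=6
def path(h,xc0,th0,hf=5.6,press=0):
    D=np.sqrt(61**2-(61-h)**2) ; xb=-30.5; out=[]
    amax=np.arctan2(D,61-h)
    lev=(xb-D)-xc0           # level roll before the bar
    tot=lev/55+2*amax*61/55+max(0,(2.2-(xb+D)))/55
    rot=np.linspace(0,tot,400); x=[];z=[]
    for r in rot:
        if r*55<lev: x.append(xc0+r*55); z.append(55)
        elif r<lev/55+2*amax*61/55:
            a=-amax+(r-lev/55)*55/61; x.append(xb+61*np.sin(a)); z.append(61*np.cos(a)+h-6)
        else: x.append(xb+D+(r-lev/55-2*amax*61/55)*55); z.append(55)
    # tip: edge sticks at theta until it reaches top, then flat rolls, then rear edge
    for r,a,b in zip(rot,x,z):
        th=th0+r
        if th<0: p=(a+55*np.sin(th)-hf,b+55*np.cos(th))
        elif th*55<2*hf: p=(a-hf+th*55,b+55)
        else: q=th-2*hf/55; p=(a+55*np.sin(q)+hf,b+55*np.cos(q))
        out.append((r,a,b,th,*p))
    return np.array(out)
if __name__=="__main__":
    for h in (4,6,7.5):
        P=path(h,-62,-.5); d=P[:,4]-P[0,4]
        print("h",h,"tot rot",P[-1,0].round(2),"tip travel",d[-1].round(1))
        g=np.arange(0,d.max(),8); i=[np.argmin(abs(d-v)) for v in g]
        for k in i: print(g[i.index(k)],"dz",(P[k,5]-P[0,5]).round(1),"xc",P[k,1].round(1),"zc",P[k,2].round(1),"th",P[k,3].round(2))
    m=optics.camera_model("scene"); p=plane(m,222+437.5/5-.5,140+170.5/5-.5,.055); print("face centre s,l",p@U,p@N)
E
python3 traj.py
```

```text
h 4 tot rot 1.19 tip travel 127.2
0.0 dz 0.0 xc -62.0 zc 55.0 th -0.5
8.0 dz 1.9 xc -57.8 zc 55.0 th -0.42
16.0 dz 3.4 xc -53.7 zc 55.0 th -0.35
24.0 dz 5.7 xc -49.6 zc 55.9 th -0.27
32.0 dz 7.8 xc -45.7 zc 57.1 th -0.2
40.0 dz 9.3 xc -41.7 zc 58.0 th -0.12
48.0 dz 10.2 xc -37.6 zc 58.6 th -0.05
56.0 dz 10.6 xc -33.7 zc 58.9 th 0.02
64.0 dz 10.7 xc -29.7 zc 59.0 th 0.1
72.0 dz 10.5 xc -25.7 zc 58.8 th 0.17
80.0 dz 10.1 xc -21.7 zc 58.4 th 0.24
88.0 dz 9.0 xc -17.7 zc 57.6 th 0.32
96.0 dz 7.4 xc -13.7 zc 56.6 th 0.39
104.0 dz 5.2 xc -9.8 zc 55.4 th 0.47
112.0 dz 3.7 xc -5.8 zc 55.0 th 0.54
120.0 dz 2.1 xc -1.6 zc 55.0 th 0.62
h 6 tot rot 1.2 tip travel 128.0
0.0 dz 0.0 xc -62.0 zc 55.0 th -0.5
8.0 dz 1.9 xc -57.7 zc 55.0 th -0.42
16.0 dz 4.9 xc -53.7 zc 56.4 th -0.34
24.0 dz 7.6 xc -49.8 zc 57.9 th -0.27
32.0 dz 9.7 xc -45.9 zc 59.0 th -0.19
40.0 dz 11.3 xc -41.8 zc 59.9 th -0.12
48.0 dz 12.2 xc -37.9 zc 60.5 th -0.05
56.0 dz 12.6 xc -34.0 zc 60.9 th 0.03
64.0 dz 12.7 xc -29.8 zc 61.0 th 0.1
72.0 dz 12.6 xc -25.9 zc 60.8 th 0.17
80.0 dz 12.1 xc -21.9 zc 60.4 th 0.25
88.0 dz 11.1 xc -1
[... 203 characters left out ...]
6
0.0 dz 0.0 xc -62.0 zc 55.0 th -0.5
8.0 dz 2.9 xc -57.9 zc 56.0 th -0.42
16.0 dz 6.4 xc -53.9 zc 57.8 th -0.34
24.0 dz 9.1 xc -50.0 zc 59.3 th -0.27
32.0 dz 11.2 xc -46.0 zc 60.5 th -0.19
40.0 dz 12.8 xc -42.0 zc 61.4 th -0.11
48.0 dz 13.7 xc -38.0 zc 62.0 th -0.04
56.0 dz 14.1 xc -34.0 zc 62.4 th 0.03
64.0 dz 14.2 xc -30.0 zc 62.5 th 0.11
72.0 dz 14.1 xc -26.1 zc 62.3 th 0.18
80.0 dz 13.6 xc -22.1 zc 61.9 th 0.25
88.0 dz 12.5 xc -18.0 zc 61.2 th 0.32
96.0 dz 11.0 xc -14.1 zc 60.3 th 0.4
104.0 dz 8.8 xc -10.1 zc 59.0 th 0.47
112.0 dz 6.0 xc -6.3 zc 57.5 th 0.55
120.0 dz 2.5 xc -2.3 zc 55.6 th 0.63
128.0 dz -0.1 xc 1.9 zc 55.0 th 0.71
face centre s,l -0.13172598220739895 -0.5110342766914964
```

Emit:
drive_tool([
  {"gripper": 255,"offset": [-0.001,0,0.001],"angular": [0,0,0]},
  {"gripper": 255,"offset": [-0.001,0,0.001],"angular": [0,0,0]},
])

```text
t: 10.95
eef_pos: [0.5247, -0.0105, 0.178]
tool_rot: [0.0, -0.151, 0.989, 0.0]
contact_force: [-0.1, 0.0, 0.2]
gripper_width: -0.002
grasp_force: 0.0
```

Emit:
drive_tool([
  {"gripper": 255,"offset": [0,0,0.001],"angular": [0,0,0]},
  {"gripper": 255,"offset": [0,0,0.001],"angular": [0,0,0]},
])

```text
t: 11.15
eef_pos: [0.5245, -0.0106, 0.1769]
tool_rot: [-0.0, -0.15, 0.989, 0.0]
contact_force: [0.3, 0.2, 0.3]
gripper_width: 0.001
grasp_force: 0.0
```

Emit:
drive_tool([
  {"gripper": 255,"offset": [0,0,0.001],"angular": [0,0,0]},
  {"gripper": 255,"offset": [0,0,0.001],"angular": [0,0,0]},
])

```text
t: 11.35
eef_pos: [0.5244, -0.0107, 0.1759]
tool_rot: [-0.0, -0.15, 0.989, 0.0]
contact_force: [0.8, -0.5, -0.6]
gripper_width: -0.003
grasp_force: 0.0
```

Emit:
drive_tool([
  {"gripper": 255,"offset": [0,0,0.001],"angular": [0,0,0]},
  {"gripper": 255,"offset": [0,0,0.001],"angular": [0,0,0]},
])

```text
t: 11.55
eef_pos: [0.525, -0.0109, 0.1753]
tool_rot: [0.0, -0.15, 0.989, -0.0]
contact_force: [0.4, -1.0, 2.2]
gripper_width: -0.001
grasp_force: 1.3
```

Emit:
drive_tool([
  {"gripper": 255,"offset": [0,0,0.0005],"angular": [0,0,0]},
  {"gripper": 255,"offset": [0,0,0.0005],"angular": [0,0,0]},
])

```text
t: 11.75
eef_pos: [0.5252, -0.011, 0.175]
tool_rot: [0.001, -0.15, 0.989, -0.0]
contact_force: [0.3, -2.0, 5.7]
gripper_width: 0.004
grasp_force: 2.6
```

```bash
python3 -c "
from h import *
go(-.164,-.4978,.178);where()"
```

```text
t 11.75 pos [ 0.5252 -0.011   0.175 ] F [ 0.34 -2.04  5.73] offset [ 0.0006  0.0018 -0.003 ] ang [-0.001  0.002  0.002]
s -0.1658 l -0.4984 ztip 0.102
```

Emit:
drive_tool([
  {"gripper": 255,"offset": [0,0.005,-0.001],"angular": [0,0,0]},
  {"gripper": 255,"offset": [0,0.01,-0.0023],"angular": [0,0,0]},
  {"gripper": 255,"offset": [0,0.01,-0.0023],"angular": [0,0,0]},
])

```text
t: 12.05
eef_pos: [0.5222, -0.0005, 0.1776]
tool_rot: [0.001, -0.151, 0.989, 0.0]
contact_force: [-0.7, -1.9, 6.2]
gripper_width: 0.001
grasp_force: 3.3
```

```bash
python3 - <<'E'
from traj import *
go(-.164,-.4978,.178);where()
for h in (4,5,6,7,7.5):
    P=path(h,-62,-.54); d=P[:,4]-P[0,4]
    print("h",h,[(float(v),*np.round([(P[k,5]-P[0,5]),P[k,1]],1).tolist()) for v in np.r_[6:48:4,48:134:8.] for k in [np.argmin(abs(d-v))]])
E
```

```text
t 12.05 pos [ 5.222e-01 -5.000e-04  1.776e-01] F [-0.68 -1.93  6.15] offset [ 0.0009 -0.0091 -0.0004] ang [-0.     0.002  0.003]
s -0.1549 l -0.4987 ztip 0.1046
h 4 [(6.0, 1.6, -58.7), (10.0, 2.5, -56.6), (14.0, 3.3, -54.6), (18.0, 4.1, -52.5), (22.0, 5.5, -50.5), (26.0, 6.8, -48.5), (30.0, 8.0, -46.5), (34.0, 8.9, -44.6), (38.0, 9.8, -42.5), (42.0, 10.4, -40.6), (46.0, 11.0, -38.5), (48.0, 11.2, -37.5), (56.0, 11.7, -33.6), (64.0, 11.8, -29.5), (72.0, 11.6, -25.6), (80.0, 11.2, -21.5), (88.0, 10.3, -17.5), (96.0, 8.9, -13.7), (104.0, 6.8, -9.7), (112.0, 5.4, -5.6), (120.0, 4.0, -1.6), (128.0, 2.6, 2.2)]
h 5 [(6.0, 1.6, -58.7), (10.0, 2.5, -56.7), (14.0, 3.4, -54.6), (18.0, 5.0, -52.6), (22.0, 6.5, -50.6), (26.0, 7.8, -48.6), (30.0, 9.0, -46.6), (34.0, 9.9, -44.6), (38.0, 10.8, -42.6), (42.0, 11.4, -40.6), (46.0, 12.0, -38.7), (48.0, 12.2, -37.7), (56.0, 12.7, -33.6), (64.0, 12.8, -29.7), (72.0, 12.6, -25.7), (80.0, 12.2, -21.6), (88.0, 11.3, -17.8), (96.0, 9.9, -13.8), (104.0, 7.8, -9.9), (112.0, 5.3, -5.9), (120.0, 4.0, -1.7), (128.0, 2.4, 2.2)]
h 6 [(6.0, 1.5, -58.9), (10.0, 2.6, 
[... 634 characters left out ...]
14.0, -38.8), (48.0, 14.2, -37.8), (56.0, 14.7, -33.8), (64.0, 14.8, -29.8), (72.0, 14.6, -25.8), (80.0, 14.2, -21.8), (88.0, 13.3, -17.9), (96.0, 11.8, -13.9), (104.0, 9.9, -10.1), (112.0, 7.1, -6.0), (120.0, 3.8, -2.1), (128.0, 2.1, 2.0)]
h 7.5 [(6.0, 2.2, -58.8), (10.0, 4.1, -56.8), (14.0, 5.9, -54.9), (18.0, 7.5, -52.9), (22.0, 9.0, -50.8), (26.0, 10.3, -48.9), (30.0, 11.5, -46.8), (34.0, 12.4, -44.9), (38.0, 13.2, -42.9), (42.0, 13.9, -41.0), (46.0, 14.5, -39.0), (48.0, 14.7, -38.0), (56.0, 15.2, -34.0), (64.0, 15.3, -30.0), (72.0, 15.2, -26.0), (80.0, 14.7, -22.0), (88.0, 13.9, -18.0), (96.0, 12.4, -14.0), (104.0, 10.3, -10.0), (112.0, 7.6, -6.1), (120.0, 4.3, -2.2), (128.0, 2.0, 1.9)]
```

Emit:
drive_tool([
  {"gripper": 255,"offset": [0,0.002,-0.0005],"angular": [0,0,0]},
  {"gripper": 255,"offset": [0,0.004,-0.0008],"angular": [0,0,0]},
  {"gripper": 255,"offset": [0,0.004,-0.0008],"angular": [0,0,0]},
])

```text
t: 12.35
eef_pos: [0.521, 0.003, 0.1783]
tool_rot: [0.001, -0.15, 0.989, -0.0]
contact_force: [0.5, -1.1, 8.0]
gripper_width: -0.0
grasp_force: 3.4
```

Emit:
drive_tool([
  {"gripper": 255,"offset": [0,0.002,-0.0005],"angular": [0,0,0]},
  {"gripper": 255,"offset": [0,0.004,-0.001],"angular": [0,0,0]},
  {"gripper": 255,"offset": [0,0.004,-0.001],"angular": [0,0,0]},
])

```text
t: 12.65
eef_pos: [0.52, 0.006, 0.1794]
tool_rot: [0.001, -0.15, 0.989, -0.0]
contact_force: [0.5, -3.3, 5.7]
gripper_width: 0.003
grasp_force: 3.3
```

Emit:
drive_tool([
  {"gripper": 255,"offset": [0,0.002,-0.0005],"angular": [0,0,0]},
  {"gripper": 255,"offset": [0,0.004,-0.0011],"angular": [0,0,0]},
  {"gripper": 255,"offset": [0,0.004,-0.0011],"angular": [0,0,0]},
])

```text
t: 12.95
eef_pos: [0.5191, 0.0097, 0.1807]
tool_rot: [0.001, -0.15, 0.989, -0.001]
contact_force: [0.4, -4.3, 7.4]
gripper_width: 0.001
grasp_force: 4.1
```

Emit:
drive_tool([
  {"gripper": 255,"offset": [0,0.002,-0.0006],"angular": [0,0,0]},
  {"gripper": 255,"offset": [0,0.004,-0.0012],"angular": [0,0,0]},
  {"gripper": 255,"offset": [0,0.006,-0.0018],"angular": [0,0,0]},
  {"gripper": 255,"offset": [0,0.006,-0.0018],"angular": [0,0,0]},
])

```text
t: 13.35
eef_pos: [0.5174, 0.0156, 0.1826]
tool_rot: [0.001, -0.15, 0.989, -0.0]
contact_force: [-0.3, -2.7, 8.2]
gripper_width: -0.003
grasp_force: 4.7
```

Emit:
drive_tool([
  {"gripper": 255,"offset": [0,0.004,-0.001],"angular": [0,0,0]},
  {"gripper": 255,"offset": [0,0.008,-0.002],"angular": [0,0,0]},
  {"gripper": 255,"offset": [0,0.012,-0.0027],"angular": [0,0,0]},
  {"gripper": 255,"offset": [0,0.012,-0.0027],"angular": [0,0,0]},
])

```text
t: 13.75
eef_pos: [0.514, 0.0278, 0.1856]
tool_rot: [0.002, -0.15, 0.989, -0.0]
contact_force: [0.1, -2.2, 9.9]
gripper_width: -0.002
grasp_force: 5.3
```

Emit:
drive_tool([
  {"gripper": 255,"offset": [0,0.004,-0.0007],"angular": [0,0,0]},
  {"gripper": 255,"offset": [0,0.008,-0.0012],"angular": [0,0,0]},
  {"gripper": 255,"offset": [0,0.012,-0.0015],"angular": [0,0,0]},
  {"gripper": 255,"offset": [0,0.016,-0.0016],"angular": [0,0,0]},
  {"gripper": 255,"offset": [0,0.016,-0.0016],"angular": [0,0,0]},
])

```text
t: 14.25
eef_pos: [0.5092, 0.0437, 0.1874]
tool_rot: [0.002, -0.151, 0.989, 0.0]
contact_force: [-0.7, -1.2, 12.9]
gripper_width: 0.0
grasp_force: 6.4
```

Emit:
drive_tool([
  {"gripper": 255,"offset": [0,0.004,-0.0004],"angular": [0,0,0]},
  {"gripper": 255,"offset": [0,0.008,-0.0006],"angular": [0,0,0]},
  {"gripper": 255,"offset": [0,0.012,-0.0005],"angular": [0,0,0]},
  {"gripper": 255,"offset": [0,0.016,-0.0003],"angular": [0,0,0]},
  {"gripper": 255,"offset": [0,0.016,-0.0003],"angular": [0,0,0]},
])

```text
t: 14.75
eef_pos: [0.5039, 0.0595, 0.1873]
tool_rot: [0.001, -0.151, 0.989, 0.001]
contact_force: [-0.4, -0.1, 11.0]
gripper_width: -0.001
grasp_force: 5.7
```

```bash
python3 - <<'E'
from h import *
go(-.164,-.4985,.178);where()
E
```

```text
t 14.75 pos [0.5039 0.0595 0.1873] F [-0.43 -0.11 11.03] offset [ 0.0007 -0.0718  0.0093] ang [0.001 0.003 0.004]
s -0.0922 l -0.499 ztip 0.1143
```

Emit:
drive_tool([
  {"gripper": 255,"offset": [0,0.004,0.0001],"angular": [0,0,0]},
  {"gripper": 255,"offset": [0,0.008,0.0004],"angular": [0,0,0]},
  {"gripper": 255,"offset": [0,0.012,0.0009],"angular": [0,0,0]},
  {"gripper": 255,"offset": [0,0.016,0.0015],"angular": [0,0,0]},
  {"gripper": 255,"offset": [0,0.016,0.0015],"angular": [0,0,0]},
])

```text
t: 15.25
eef_pos: [0.499, 0.0754, 0.1857]
tool_rot: [0.001, -0.151, 0.989, 0.001]
contact_force: [-1.0, 2.3, 10.6]
gripper_width: -0.001
grasp_force: 5.4
```

```bash
python3 - <<'E'
from h import *
go(-.164,-.4985,.178);where()
E
```

```text
t 15.25 pos [0.499  0.0754 0.1857] F [-1.01  2.31 10.58] offset [ 0.0007 -0.0885  0.0075] ang [0.002 0.003 0.004]
s -0.0756 l -0.4989 ztip 0.1127
```

Emit:
drive_tool([
  {"gripper": 255,"offset": [0,0.004,0.0007],"angular": [0,0,0]},
  {"gripper": 255,"offset": [0,0.008,0.0016],"angular": [0,0,0]},
  {"gripper": 255,"offset": [0,0.012,0.0027],"angular": [0,0,0]},
  {"gripper": 255,"offset": [0,0.012,0.0027],"angular": [0,0,0]},
])

```text
t: 15.65
eef_pos: [0.4952, 0.0873, 0.1829]
tool_rot: [0.001, -0.151, 0.988, 0.001]
contact_force: [-2.3, 3.0, 10.9]
gripper_width: -0.005
grasp_force: 5.5
```

```bash
python3 - <<'E'
from h import *
go(-.164,-.4985,.178);where()
E
```

```text
t 15.65 pos [0.4952 0.0873 0.1829] F [-2.3   3.01 10.94] offset [ 0.0008 -0.101   0.0046] ang [0.003 0.003 0.005]
s -0.063 l -0.4989 ztip 0.1099
```

Emit:
drive_tool([
  {"gripper": 255,"offset": [0,0.004,0.0011],"angular": [0,0,0]},
  {"gripper": 255,"offset": [0,0.008,0.002],"angular": [0,0,0]},
  {"gripper": 255,"offset": [0,0.012,0.0026],"angular": [0,0,0]},
  {"gripper": 255,"offset": [0,0.012,0.0026],"angular": [0,0,0]},
])

```text
t: 16.05
eef_pos: [0.4913, 0.0979, 0.1798]
tool_rot: [0.0, -0.151, 0.989, 0.001]
contact_force: [-0.5, 1.8, 7.0]
gripper_width: -0.003
grasp_force: 3.8
```

```bash
python3 - <<'E'
from h import *
go(-.164,-.4985,.178);where()
E
```

```text
t 16.05 pos [0.4913 0.0979 0.1798] F [-0.5   1.84  6.99] offset [ 1.000e-04 -1.122e-01  1.700e-03] ang [0.002 0.001 0.004]
s -0.0518 l -0.4983 ztip 0.1068
```

Emit:
drive_tool([
  {"gripper": 255,"offset": [0,0.003,0.0005],"angular": [0,0,0]},
  {"gripper": 255,"offset": [0,0.006,0.0011],"angular": [0,0,0]},
  {"gripper": 255,"offset": [0,0.009,0.0018],"angular": [0,0,0]},
  {"gripper": 255,"offset": [0,0.009,0.0018],"angular": [0,0,0]},
])

```text
t: 16.45
eef_pos: [0.4889, 0.1065, 0.1783]
tool_rot: [0.001, -0.151, 0.989, 0.001]
contact_force: [-1.4, 1.9, 9.1]
gripper_width: 0.001
grasp_force: 4.6
```

```bash
python3 - <<'E'
from h import *
go(-.164,-.4985,.178);where()
im=optics.read_camera("scene");cv2.imwrite("pics/s3.png",cv2.resize(im[125:215,242:382],None,fx=5,fy=5,interpolation=cv2.INTER_CUBIC))
E
```

```text
t 16.45 pos [0.4889 0.1065 0.1783] F [-1.45  1.91  9.05] offset [ 4.000e-04 -1.212e-01  1.000e-04] ang [0.002 0.002 0.004]
s -0.0428 l -0.4985 ztip 0.1053
```

View pics/s3.png

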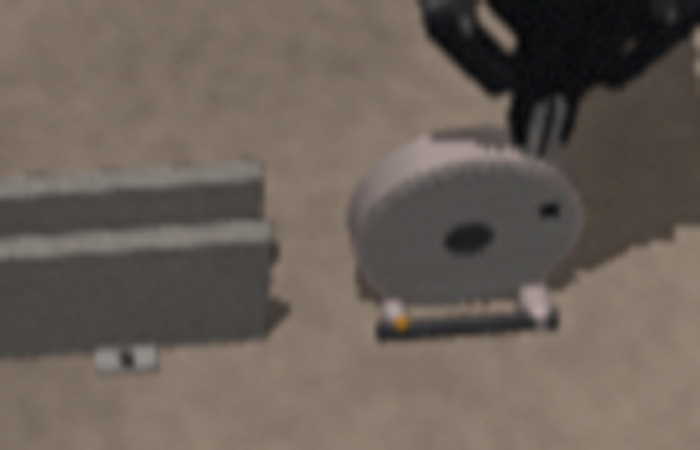

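The disc stands in the saddle between the bars, with its face centre at about (468,238). I'll check where it sits along the lane.

```bash
python3 - <<'E'
from h import *
m=optics.camera_model("scene")
f=lambda x,y,z:plane(m,242+(x+.5)/5-.5,125+(y+.5)/5-.5,z)
p=f(468,238,.055); print("disc",p@U,p@N)
# saddle from scene0 bar points (first crop)
g=lambda x,y,z:plane(m,222+(x+.5)/5-.5,140+(y+.5)/5-.5,z)@U
print("entry",(g(486,168,.004)+g(500,248,.004))/2,"stop",(g(622,155,.008)+g(640,243,.008))/2)
E
```

```text
disc -0.06937639862082605 -0.5119531211939576
entry -0.0982942345468063 stop -0.029900119099725432
```

Emit:
drive_tool([
  {"gripper": 255,"offset": [0,0,-0.001],"angular": [0,0,0]},
  {"gripper": 255,"offset": [0,0,-0.003],"angular": [0,0,0]},
  {"gripper": 255,"offset": [0,0,-0.02],"angular": [0,0,0]},
  {"gripper": 255,"offset": [0,0,-0.06],"angular": [0,0,0]},
  {"gripper": 255,"offset": [0,0,-0.1],"angular": [0,0,0]},
])

```text
t: 17.0
eef_pos: [0.4876, 0.1047, 0.2778]
tool_rot: [-0.002, -0.15, 0.989, -0.0]
contact_force: [0.9, 0.6, -0.5]
gripper_width: -0.0
grasp_force: 0.0
```

Emit:
drive_tool([
  {"gripper": 255,"offset": [0,0,0],"angular": [0,0,0]},
  {"gripper": 255,"offset": [0,0,0],"angular": [0,0,0]},
  {"gripper": 255,"offset": [0,0,0],"angular": [0,0,0]},
  {"gripper": 255,"offset": [0,0,0],"angular": [0,0,0]},
  {"gripper": 255,"offset": [0,0,0],"angular": [0,0,0]},
])

```text
t: 17.5
eef_pos: [0.488, 0.1047, 0.2764]
tool_rot: [-0.001, -0.15, 0.989, -0.0]
contact_force: [-1.0, -0.4, -0.2]
gripper_width: -0.003
grasp_force: 0.0
```

```bash
python3 - <<'E'
from h import *
m=optics.camera_model("scene"); im=optics.read_camera("scene"); old=cv2.imread("pics/s3.png")
c=cv2.resize(im[125:215,242:382],None,fx=5,fy=5,interpolation=cv2.INTER_CUBIC)
# track hub by template from last picture
t=old[200:280,420:520]; r=cv2.matchTemplate(c,t,cv2.TM_CCOEFF_NORMED); _,v,_,p=cv2.minMaxLoc(r); print("hub shift px(x5)",p[0]-420,p[1]-200,"score",round(v,3)); where()
E
```

```text
hub shift px(x5) -2 -1 score 0.994
s -0.0443 l -0.4973 ztip 0.2036
```

```bash
python3 -c "
from station import bot
print(bot.hand_in())"
```

```text
the job is handed in; nothing more can be done
None
```

The disc is standing upright by itself in the saddle, about 1 mm from the seat's centre along the lane and 4 mm across by my camera measurements. I handed the job in at about 17.5 s with the arm clear; `hand_in()` returned no verdict.

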